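Send the waiting grinding balls to the other jar

ROBOT

A 6-joint arm with a two-finger parallel gripper is mounted at the origin on a cart in front of the work surface, level with it; the furniture and walls round the work are solid. World frame = base frame: x ahead of the robot, y to its left, z up, the work surface at z = 0. Lengths are in m, angles in rad, forces in N, time in s.
With the tool pointing down it reaches from about 0.35 to 1 m from the base axis. Payload 7.1 kg.
Tool frame: the origin (TCP) lies between the finger pads; the fingertips stand 22 mm ahead of it and the grasp point (between the pads) lies 3 mm ahead of it; z points along the fingers, y is the line along which they close (so a half turn about z gives the same grasp; the last joint's range is limited). The gripper opens to 85 mm and grips with 20 to 120 N. Pads are 22 mm wide; open, the fingers measure 114 mm over their backs; the gripper's body (76 mm by 85 mm) begins 54 mm behind the grasp point. The pads swing forward as they close: fully open they stand 13 mm farther back than shut.
Start: joints at [-1.185, 0.423, 1.63, -0, 1.089, -0.019], TCP at [0.246, -0.574, 0.253] pointing down, gripper open.
Joint ranges: [-3, 3], [-0.9, 2.11], [0.09, 2.58], [-1.31, 4.45], [0.11, 2.69], [-2.54, 2.54]. Speed limits (rad/s): [2.39, 2.39, 3.01, 3.14, 3.14, 3.14].

INTERFACE

Orientations are given as a rotation vector (axis times angle).
In Python, from rig import manip gives the robot as it stands. The module is installed in compiled form; this text tells all that it offers. Calls block until the motion is done:
- manip.move_to(position, orientation): joint-space move of the TCP to a pose.
- manip.servo_line(position, orientation=None, rate=0.15): straight line of the TCP; orientation=None keeps the orientation; rate is the mean speed in m/s.
- manip.set_joints(angles): joint-space move.
- manip.command_gripper(opening, f_grip=None): finger opening in m; f_grip is the grip in N (None keeps the last); returns when the fingers have stopped.
- manip.hold(seconds).
- manip.solve_ik(position, orientation): joint angles nearest the present ones, or None.
- manip.camera(name): name is "scene" or "top" or "wrist"; returns a dict with "image" (480x640x3 uint8, red, green, blue), "fx", "fy", "cx", "cy" (pixels), "cam_to_world" (4x4, takes a point from camera to world coordinates); the wrist camera has in their place "mount" (4x4, takes a point from camera to tool coordinates, whose origin is the TCP and whose axes are the flange's). Camera axes: x right, y down, z forward; pixel columns grow to the right and rows downward; lengths in m; the calibration is good to about 2 mm. A picture is of the moment at which its call begins: read the wrist's pose just before it. There is no depth.
A pose or a line that the arm cannot do raises manip.IKError and nothing moves.
- manip.sign_off(): hands the job in; it is judged then, once.
Readings, each from a call of its own:
- manip.get_time(): time.
- manip.get_joint_positions(): joint angles.
- manip.get_joint_vel(): joint speeds.
- manip.get_tau(): joint torques, N m.
- manip.get_position(): TCP position.
- manip.get_ee_rot(): TCP orientation.
- manip.get_contact_force(): force on the tool from outside, world axes, zero at the start.
- manip.get_torque(): the same for the moment, N m.
- manip.get_width(): finger opening in m.
- manip.get_grip_force(): force on a finger pad.
Only numpy, scipy, OpenCV 4.12 (cv2) and the standard library are available. Lean on these libraries where they do the work, as an engineer would, in place of code of your own. Each camera call takes 0.05 s, during which the arm holds its last target. There are 200 camera calls.

TASK

The gate of the ball feeder is set to the wrong grinding jar. With a fingertip, gently press down the raised end of the seesaw gate until it rocks over its pivot and stays tipped the other way; then press the white release key beside the feed ramp, hold it down until all four balls have run into the other jar, and let it spring back up. Only press, never grip or force the gate or the key; do not touch the balls, leave the jars in their seats and the things around undisturbed.

Things in the scene. Friction and masses are not known exactly. Their poses are not given: they have to be found in the camera images.
- feeder: Metal ball feeder, fixed on the bench, 330 mm wide, 195 mm deep, 165 mm high. Origin on the bench straight below the middle of the gate's pivot; +x to the rear, up the feed ramp; +y to its left, seen from the robot. The open ramp (24 mm wide inside, 12 degrees) ends over the gate's middle 121 mm above the bench and reaches 139 mm behind the pivot. A chute on each side leads down to a jar.
- gate (a joint): Seesaw gate: steel trough 100 x 29 mm across the ramp's lower end, shaft along feeder x, 102 mm above the bench. A dark weight above the pivot keeps it fully tipped to either side (0.28 rad, at stops); past the middle it falls over by itself. Positive: left (+y) end down, balls run to the left jar; negative: right. Starts at +0.28 or -0.28; 0.3 N on a tab tips it.
- left_tab (a point): Middle of the top of the gate's left finger tab: flat steel 28 x 28 x 3 mm in front of the trough, 56 mm left of and 27 mm in front of the pivot, top 148 mm above the bench when raised, 117 mm when lowered. The trough's front wall behind it is level with it. The weight, 26 mm in diameter, stands between the two tabs, up to 163 mm above the bench.
- right_tab (a point): The same for the finger tab at the gate's right end.
- release (a joint): Spring key of the ramp: 0 = up, a steel blade across the ramp holds the balls back; 0.014 m = fully down, way free (free from 0.012). It moves along a line 12 degrees off vertical (its top leans to the front); 2 N to start, 5.5 N when fully down. It springs up when let go; the blade would throw up a ball still above it.
- key_top (a point): Middle of the top of the release key's round white cap (26 mm in diameter), on the right of the ramp, 42 mm from its middle line and 29 mm behind the pivot, 161 mm above the bench when up. The ramp's near wall, 28 mm from the cap's middle, reaches 141 mm high there.
- left_jar: Open steel grinding jar, 75 mm in outer and 62 mm in inner diameter, 56 mm high, floor 6 mm thick, loose (600 g) in the round seat at the foot of the left chute, 124 mm from the pivot. Origin at the centre of its underside, 8 mm above the bench; z along its axis.
- right_jar: The same jar at the foot of the right chute.
- ball_1_center (a point): Centre of a white ceramic grinding ball, 20 mm in diameter, 25 g; number 1 of the four that wait in a row in the ramp, counted from the blade
- ball_2_center (a point): Centre of a white ceramic grinding ball, 20 mm in diameter, 25 g; number 2 of the four that wait in a row in the ramp, counted from the blade
- ball_3_center (a point): Centre of a white ceramic grinding ball, 20 mm in diameter, 25 g; number 3 of the four that wait in a row in the ramp, counted from the blade
- ball_4_center (a point): Centre of a white ceramic grinding ball, 20 mm in diameter, 25 g; number 4 of the four that wait in a row in the ramp, counted from the blade
- beaker: Bystander: small glass beaker, 46 mm wide, 54 mm high, standing to the left of the feeder; origin at the centre of its underside
- bottle: Bystander: small media bottle with blue cap, 56 x 50 mm, 105 mm high, to the right of the feeder; origin at the centre of its underside
- timer: Bystander: white bench timer, 46 x 64 mm, 59 mm high, to the right behind the feeder; origin at the centre of its underside
Things that resemble listed ones, but are neither listed nor needed, are in the scene too. What is shaped like the left_jar but orange is not meant.

How it is judged:
On the way, in this order (a step that is already met when the one before it is completed fails the run):
1. the gate has been rocked over to its other side while all four balls still wait in the ramp behind the raised blade ((value of joint gate above 0.22 rad or value of joint gate below -0.22 rad) and distance of left_tab from where it was at the start of the episode above 0.02 m and distance of each of ball_1_center, ball_2_center, ball_3_center, ball_4_center from where it was at the start of the episode below 0.01 m and value of joint release below 0.003 m), for 0.2 s.
2. the release key is pressed down with the gate set to its new side ((value of joint gate above 0.22 rad or value of joint gate below -0.22 rad) and distance of left_tab from where it was at the start of the episode above 0.02 m and value of joint release above 0.0105 m), for 0.2 s.
At the end, for the whole second after the job is handed in: The gate rests tipped to the side opposite to where it started (within about 0.06 rad of its stop), all four balls lie at rest inside the jar on that side, the release key is up again (within 3 mm), and both jars stand in their seats within 6 mm of where they stood (distance of left_tab from where it was at the start of the episode above 0.02 m and value of joint release below 0.003 m and ((value of joint gate above 0.22 rad and horizontal distance between each of ball_1_center, ball_2_center, ball_3_center, ball_4_center and left_jar below 0.032 m and z of ball_1_center in the frame of left_jar between 0.005 and 0.05 m and z of ball_2_center in the frame of left_jar between 0.005 and 0.05 m and z of ball_3_center in the frame of left_jar between 0.005 and 0.05 m and z of ball_4_center in the frame of left_jar between 0.005 and 0.05 m) or (value of joint gate below -0.22 rad and horizontal distance between each of ball_1_center, ball_2_center, ball_3_center, ball_4_center and right_jar below 0.032 m and z of ball_1_center in the frame of right_jar between 0.005 and 0.05 m and z of ball_2_center in the frame of right_jar between 0.005 and 0.05 m and z of ball_3_center in the frame of right_jar between 0.005 and 0.05 m and z of ball_4_center in the frame of right_jar between 0.005 and 0.05 m)) and distance of each of left_jar, right_jar from where it was at the start of the episode below 0.006 m and linear speed of each of ball_1, ball_2, ball_3, ball_4 below 0.05 m/s); the robot touches nothing.
It fails at once if the gate or the release key is gripped or forced (pressed with over 35 N) (contact force between the fingers and gate above 35 N or contact force between the fingers and release above 35 N).
It fails at once if a ball is touched by the robot (contact force between any of the fingers, the arm and ball_1 above 0.3 N or contact force between any of the fingers, the arm and ball_2 above 0.3 N or contact force between any of the fingers, the arm and ball_3 above 0.3 N or contact force between any of the fingers, the arm and ball_4 above 0.3 N).
It fails at once if a ball is lifted out of the feeder (height (world z) of any of ball_1_center, ball_2_center, ball_3_center, ball_4_center above 0.2 m).
It fails at once if a jar is lifted, tipped or pushed off its seat (height (world z) of any of left_jar, right_jar above 0.016 m or angle between any of left_jar, right_jar's own z axis and vertical above 0.15 rad or distance of any of left_jar, right_jar from where it was at the start of the episode above 0.02 m).
It fails at once if a bystander (beaker, media bottle, timer) is disturbed (distance of any of beaker, bottle, timer from where it was at the start of the episode above 0.025 m).
It also fails if it takes over 38 s, if anything falls off the work surface, if the arm or the gripper's body presses on something with over 40 N, if the wrist force passes 120 N, or if a joint passes its speed limit or range.

## Working session

There is one attempt and no reset: what is moved stays moved. The work goes in short steps, each a Python script; the robot and the scene stay as the last script left them, time stands still between calls to the robot, and variables do not carry over. Pictures are saved under pics/ and viewed, at most 10 in all, crops included, and the job is handed in when it is done.

```bash
mkdir -p pics; python3 - <<'E'
from rig import manip
import cv2,numpy as np
for n in("scene","top"):
    c=manip.camera(n); cv2.imwrite(f"pics/{n}0.png",c["image"][:,:,::-1])
    np.savez(f"{n}0.npz",**c); print(n,c["fx"],c["cx"],c["cy"],np.round(c["cam_to_world"],3).tolist())
print(manip.get_time(),manip.get_ee_rot())
E
```

```text
scene 574.4919450058302 319.9994279499387 241.51679032584195 [[-0.704, -0.409, 0.581, -0.26], [-0.71, 0.382, -0.591, 0.693], [0.02, -0.829, -0.559, 0.875], [0.0, 0.0, 0.0, 1.0]]
top 585.2174771856506 324.4066285680478 234.3753009543391 [[0.018, -0.996, 0.089, 0.425], [-1.0, -0.019, -0.005, -0.083], [0.006, -0.089, -0.996, 1.128], [0.0, 0.0, 0.0, 1.0]]
0.1 [-3.07611338e+00 -6.31235328e-01  4.14679438e-04]
```

View pics/scene0.png

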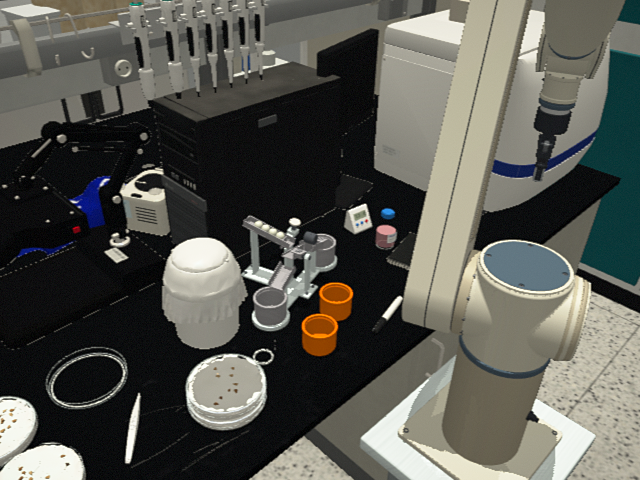

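View pics/top0.png

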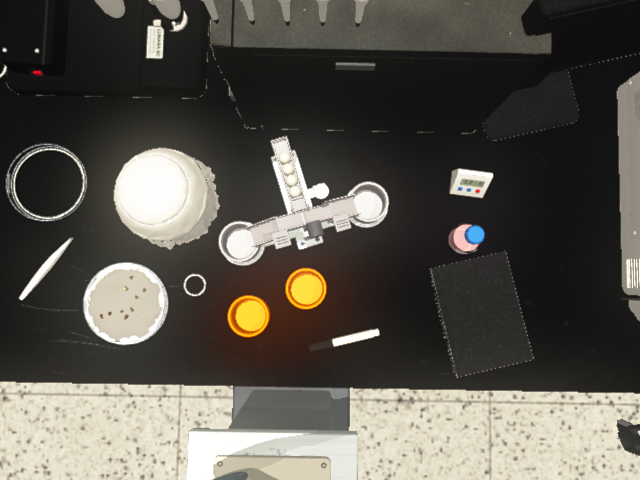

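The feeder is in the middle of the top view: jars at about (243,242) and (368,204), key at (319,190), weight at (313,228). I'll zoom in on both views.

```bash
python3 - <<'E'
import cv2,numpy as np
a=cv2.imread("pics/top0.png")[125:275,205:405]
b=cv2.imread("pics/scene0.png")[205:335,235:355]
cv2.imwrite("pics/z1.png",cv2.resize(a,None,fx=4,fy=4,interpolation=2))
cv2.imwrite("pics/z2.png",cv2.resize(b,None,fx=4.5,fy=4.5,interpolation=2))
E
```

```text
(no output)
```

View pics/z1.png

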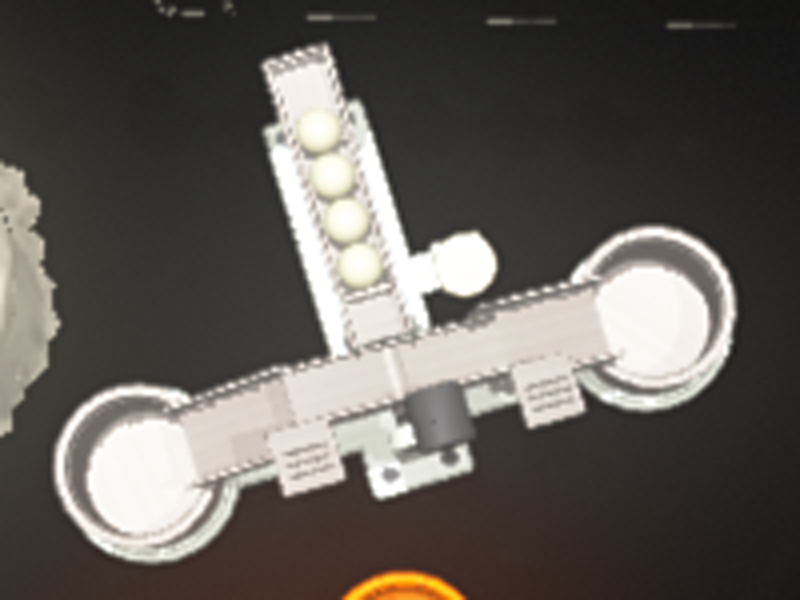

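View pics/z2.png

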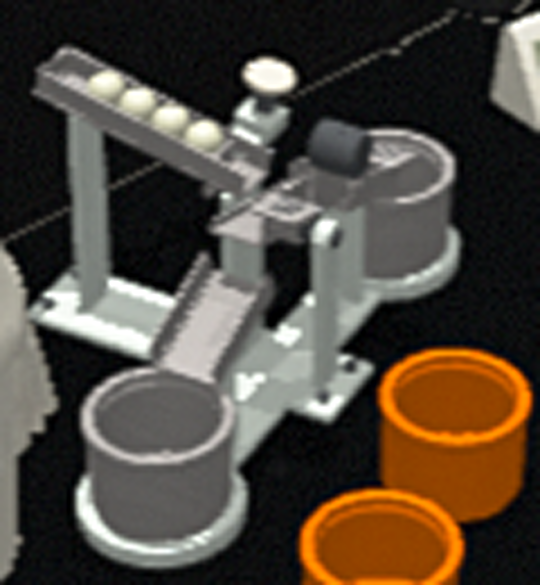

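```bash
cat > h.py <<'E'
import numpy as np
from scipy.optimize import least_squares
C={n:dict(np.load(n+"0.npz")) for n in("scene","top")}
def proj(n,p):
    c=C[n];q=np.linalg.inv(c["cam_to_world"])@np.r_[p,1]
    return np.array([c["fx"]*q[0]/q[2]+c["cx"],c["fy"]*q[1]/q[2]+c["cy"]])
def W(s,p):
    c,d=np.cos(s[2]),np.sin(s[2]); return np.array([s[0]+c*p[0]-d*p[1],s[1]+d*p[0]+c*p[1],p[2]])
E
python3 - <<'E'
from h import *
T=lambda u,v:np.array([(u+.5)/4-.5+205,(v+.5)/4-.5+125])
S=lambda u,v:np.array([(u+.5)/4.5-.5+235,(v+.5)/4.5-.5+205])
for sg in(1,-1):
    zl,zr=(.117,.148)[::sg]
    obs=[("top",(.029,-.042,.161),T(464,264)),("scene",(.029,-.042,.161),S(270,76)),
     ("top",(-.027,.056,zl),T(305,461)),("top",(-.027,-.056,zr),T(549,393)),
     ("top",(.0,.124,.064),T(141,468)),("top",(0,-.124,.064),T(654,310)),("scene",(0,.124,.064),S(159,422))]
    f=lambda s:np.concatenate([proj(n,W(s,p))-o for n,p,o in obs])
    r=least_squares(f,[.5,-.1,.3],loss="soft_l1");print(sg,r.x,r.cost);print(np.round(f(r.x).reshape(-1,2),1).tolist())
    s=r.x
    for y,z in((.056,zl),(-.056,zr)):
        for n in C: print(y,n,(proj(n,W(s,(-.027,y,z)))-[205,125])*4 if n=="top" else (proj(n,W(s,(-.027,y,z)))-[235,205])*4.5)
E
```

```text
1 [ 0.54301135 -0.05111769  0.31937845] 10.503756789739422
[[0.9, 0.4], [1.1, -0.6], [-3.9, 2.4], [-2.6, -1.6], [-0.7, -0.3], [0.7, -0.6], [1.0, -1.9]]
0.056 scene [276.55458361 267.96589232]
0.056 top [288.07648983 469.09562027]
-0.056 scene [380.55683612 107.87259832]
-0.056 top [537.26693881 385.04733289]
-1 [ 0.54348294 -0.05121143  0.32482563] 10.093172433894004
[[0.9, 0.0], [0.9, -0.7], [-5.0, 0.9], [-3.0, -0.1], [-0.6, -0.2], [0.6, -1.2], [1.1, -1.9]]
0.056 scene [276.53130859 216.27352363]
0.056 top [283.38993666 462.9758588 ]
-0.056 scene [378.52867244 156.63126988]
-0.056 top [535.345581   391.15886526]
```

```bash
python3 - <<'E'
from h import *
T=lambda u,v:np.array([(u+.5)/4-.5+205,(v+.5)/4-.5+125])
S=lambda u,v:np.array([(u+.5)/4.5-.5+235,(v+.5)/4.5-.5+205])
for g in(.28,-.28):
    R=lambda y:(-.027,y*np.cos(g)+.0317*np.sin(g),.102-y*np.sin(g)+.0317*np.cos(g))
    obs=[("top",(.029,-.042,.161),T(464,264)),("scene",(.029,-.042,.161),S(270,76)),
     ("top",R(.056),T(305,461)),("top",R(-.056),T(549,393)),
     ("top",(.0,.124,.064),T(141,468)),("top",(0,-.124,.064),T(654,310)),("scene",(0,.124,.064),S(159,422))]
    f=lambda s:np.concatenate([proj(n,W(s,p))-o for n,p,o in obs])
    r=least_squares(f,[.5,-.1,.3],loss="soft_l1");s=r.x;print(g,s,r.cost);print(np.round(f(s).reshape(-1,2),1).tolist())
    for p in(R(.056),R(-.056),(.029,-.042,.161)):print(W(s,p),(proj("scene",W(s,p))-[235,205])*4.5)
E
```

```text
0.28 [ 0.54360289 -0.05126335  0.32365722] 20.07169301771681
[[0.9, -0.0], [0.9, -0.7], [-7.3, 3.3], [-8.6, -0.2], [-0.6, -0.3], [0.7, -1.2], [1.0, -2.0]]
[ 0.4981022  -0.00051996  0.11698954] [270.08627604 274.32154325]
[ 0.53233503 -0.10256944  0.14794137] [370.11685166 117.24116103]
[ 0.58445468 -0.0818596   0.161     ] [272.20518781  71.18084791]
-0.28 [ 0.54230149 -0.04966696  0.31936323] 2.7274567284634115
[[0.1, 0.8], [0.8, -0.2], [0.1, -0.5], [-0.4, -0.3], [-1.5, 0.1], [-0.1, -0.3], [0.7, -1.5]]
[ 0.50252003 -0.01536367  0.14794137] [285.95652349 207.33041853]
[ 0.53631434 -0.11755921  0.11698954] [384.07194179 152.87636834]
[ 0.58302153 -0.08043835  0.161     ] [272.06547337  73.23064268]
```

The fit is sub-pixel only for the gate at -0.28: right end down, left tab raised at (0.5025, -0.0154, 0.148). So I press the left tab.

```bash
cat >> h.py <<'E'
from scipy.spatial.transform import Rotation
s=np.array([.5423,-.0497,.3194])
a=s[2]+np.pi/2
def rv(a): return Rotation.from_matrix(np.array([[np.cos(a),np.sin(a),0],[np.sin(a),-np.cos(a),0],[0,0,-1]]).astype(float)).as_rotvec()
ori=rv(a)
tcp=lambda x,y,ztip: W(s,(x,y,ztip+.022))
E
python3 - <<'E'
from h import *
from rig import manip
manip.command_gripper(0.0)
print(manip.get_width(),manip.solve_ik(tcp(-.03,.05,.2),ori))
manip.move_to(tcp(-.03,.05,.2),ori)
manip.servo_line(tcp(-.03,.05,.165),rate=.1)
print(manip.get_position(),manip.get_time(),manip.get_contact_force())
for n in("wrist","scene"):
    c=manip.camera(n); i=c["image"][:,:,::-1]
    if n=="scene": i=cv2.resize(i[180:330,220:370],None,fx=3.2,fy=3.2) if 0 else i
    np.save(n+"1.npy",i)
import cv2
w=np.load("wrist1.npy");z=cv2.resize(np.load("scene1.npy")[195:325,230:350],(443,480),interpolation=2)
cv2.imwrite("pics/p1.png",cv2.resize(np.hstack([w,z]),(800,355)))
E
```

```text
-0.00033612359867095154 [-4.72668972e-02  2.80988699e-01  1.93177576e+00 -4.44089210e-16
  9.28828197e-01 -3.66666897e-01]
[ 0.4981085  -0.01192027  0.18685881] 3.575 [-0.03690878 -0.83815783  0.50220355]
```

View pics/p1.png

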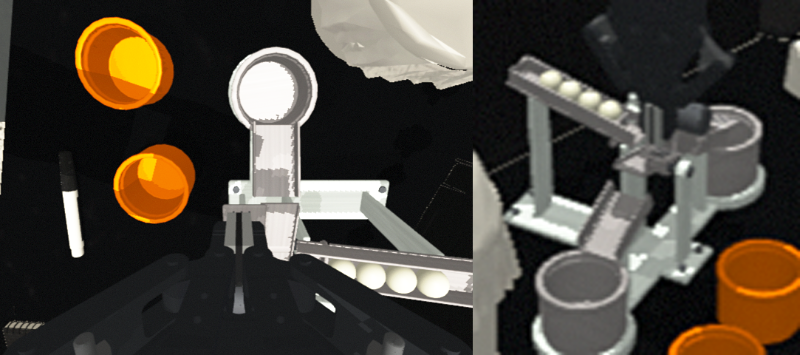

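The fingertips (wrist picture about (240,212)) stand just above the raised left tab, clear of the balls. Pressing now.

```bash
python3 - <<'E'
from h import *
from rig import manip
import cv2
f0=manip.get_contact_force()
for z in(.15,.143,.137,.132,.128,.125):
    manip.servo_line(tcp(-.03,.05,z),rate=.05); f=manip.get_contact_force()-f0; print(z,np.round(f,2))
    if np.linalg.norm(f)>10: break
manip.servo_line(tcp(-.03,.05,.185),rate=.15)
print(manip.get_time())
z=cv2.resize(manip.camera("scene")["image"][195:325,230:350,::-1],(443,480),interpolation=2)
cv2.imwrite("pics/p2.png",np.hstack([z,cv2.resize(manip.camera("top")["image"][165:265,240:315,::-1],(360,480))]))
E
```

```text
0.15 [-1.03 -0.14 -0.08]
0.143 [-0.47  0.52 -1.13]
0.137 [-0.52  0.87  0.88]
0.132 [-0.36  0.56  0.1 ]
0.128 [ 0.33  0.9  -0.88]
0.125 [0.02 0.75 0.18]
5.9833
```

View pics/p2.png

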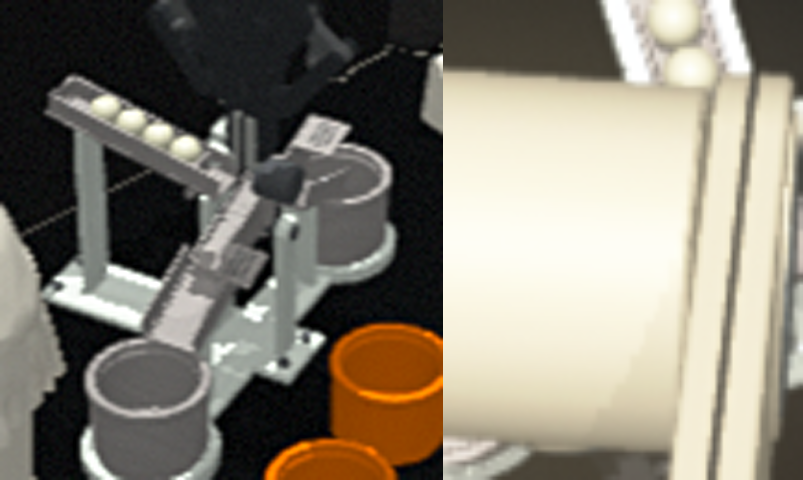

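The gate is now tipped left: the left tab is down at about (240,265) and the right tab up at (322,135), with all four balls still waiting. Next is the key.

```bash
python3 - <<'E'
from h import *
from rig import manip
import cv2
manip.servo_line(tcp(-.03,.05,.215),rate=.2)
manip.servo_line(tcp(.029,-.042,.215),rate=.15)
manip.servo_line(tcp(.029,-.042,.170),rate=.1)
def F():
    r=[]
    for _ in range(4): manip.hold(.02); r.append(manip.get_contact_force())
    return np.mean(r,0)
f0=F(); k=np.array([np.sin(.2094),0,-np.cos(.2094)]); p0=np.array([.029,-.042,.161])
for d in list(np.arange(-.004,.0095,.003))+list(np.arange(.010,.020,.001)):
    manip.servo_line(tcp(*(p0+d*k)),rate=.04); f=F()-f0; print(round(d,4),np.round(f,2))
    if f[2]>8: break
print(manip.get_time(),manip.get_position())
manip.hold(2.5)
z=cv2.resize(manip.camera("scene")["image"][195:325,230:350,::-1],(443,480),interpolation=2)
w=cv2.resize(manip.camera("wrist")["image"][:,:,::-1],(357,268)); w=cv2.copyMakeBorder(w,0,212,0,0,0)
cv2.imwrite("pics/p3.png",np.hstack([z,w])); print(manip.get_time())
E
```

```text
-0.004 [-0.08  0.3  -0.53]
-0.001 [0.14 0.22 0.63]
0.002 [ 0.01 -0.05  2.14]
0.005 [ 0.07 -0.29  2.69]
0.008 [-0.07 -0.16  3.29]
0.01 [-0.34 -0.22  3.74]
0.011 [-0.27 -0.46  4.49]
0.012 [-0.29 -0.39  4.83]
0.013 [-0.01 -0.25  5.  ]
0.014 [-1.92 -0.3   9.05]
11.1167 [ 0.58585673 -0.07965947  0.16992473]
13.7167
```

View pics/p3.png

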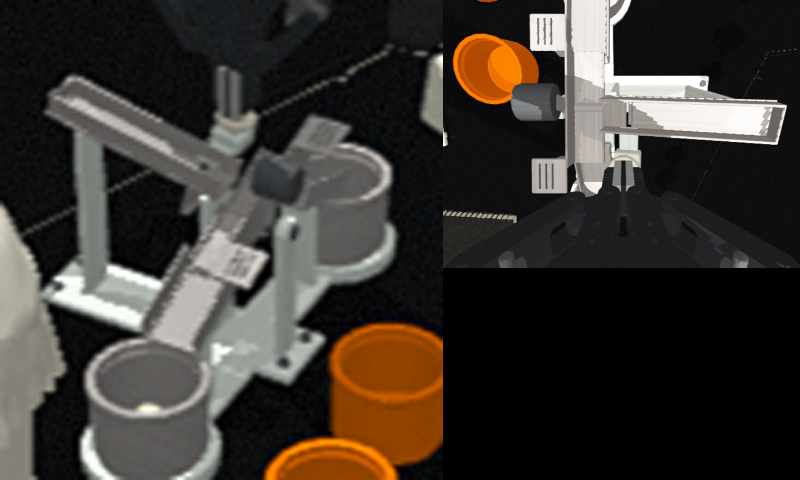

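The ramp is empty and a ball shows in the left jar at (148,408). I'll release the key, retreat and check the jar.

```bash
python3 - <<'E'
from h import *
from rig import manip
import cv2
manip.servo_line(tcp(.029,-.042,.172),rate=.06)
manip.servo_line(tcp(.029,-.042,.26),rate=.2)
manip.move_to(np.array([.35,-.4,.3]),manip.get_ee_rot()); manip.hold(.5)
z=cv2.resize(manip.camera("scene")["image"][195:325,230:350,::-1],(332,360),interpolation=2)
t=cv2.resize(manip.camera("top")["image"][125:275,205:400,::-1],(468,360),interpolation=2)
cv2.imwrite("pics/p4.png",np.hstack([z,t])); print(manip.get_time(),manip.get_contact_force())
E
```

```text
16.9417 [-0.62838918  0.09571364  0.55947903]
```

View pics/p4.png

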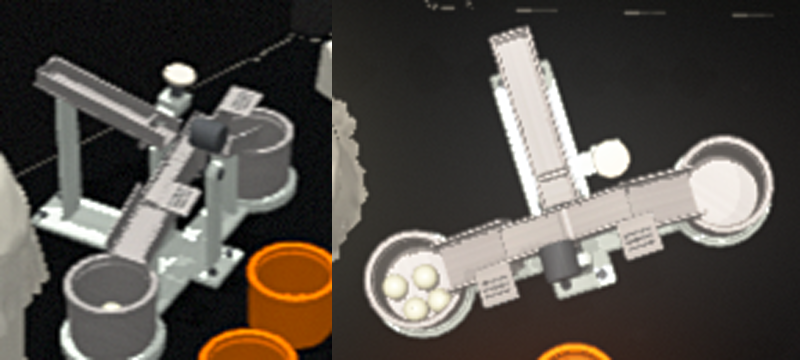

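All four balls lie in the left jar (around (415,290)), the key is up and the gate is tipped left.

```bash
python3 -c "
from rig import manip
print(manip.sign_off())"
```

```text
the job is handed in; nothing more can be done
None
```

The job is handed in at about 17 s: the gate is tipped left, all four balls are in the left jar, the key is back up, and the jars show no sign of having moved; sign-off returned no verdict.

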